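Seat the recipe magnifier lens in its three-point stand

ROBOT

A 6-joint arm with a two-finger parallel gripper is mounted at the origin on a cart in front of the work surface, level with it; the furniture and walls round the work are solid. World frame = base frame: x ahead of the robot, y to its left, z up, the work surface at z = 0. Lengths are in mm, angles in rad, forces in N, time in s.
With the tool pointing down it reaches from about 350 to 775 mm from the base axis. Payload 7.3 kg.
Tool frame: the origin (TCP) lies at the very end of the fingers, on their centre line; the grasp point (between the pads) lies 19 mm behind it; z points along the fingers, y is the line along which they close (so a half turn about z gives the same grasp; the last joint's range is limited). The gripper opens to 92 mm and grips with 3 to 60 N. Pads are 19 mm wide; open, the fingers measure 130 mm over their backs; the gripper's body (75 mm by 190 mm) begins 47 mm behind the grasp point.
Start: joints at [-1.311, 0.342, 1.524, -0, 1.275, -0.146], TCP at [207.27, -482.377, 193.641] pointing down, gripper open.
Joint ranges: [-2.53, 2.53], [-0.77, 2.02], [0.04, 2.7], [-1, 4.14], [0.28, 2.66], [-3.11, 3.11]. Speed limits (rad/s): [2.57, 2.57, 3.14, 3.14, 3.14, 3.14].

INTERFACE

Orientations are given as [roll, pitch, yaw] about the fixed x, y, z axes, in that order (R = Rz(yaw) Ry(pitch) Rx(roll)).
In Python, from plant import get_obs, capture, close_job gives the robot as it stands. The module is installed in compiled form; this text tells all that it offers.
- The arm moves only by the shell command python3 -m handwheel 'ROWS'. ROWS is JSON, a list of rows, each a list of 3 entries, a list of its own where there are three numbers: the turn, a rotation vector about the tool's x, y, z in degrees, then the shift along the tool's x, y, z in m, then the opening, from 0 (shut) to 1 (fully open). A call has 1 to 12 rows; each row is the pose to reach, as a shift and turn from the pose commanded when the call began, along the tool's axes at that moment; what a row does not reach only later rows make up. A row lasts 1/10 s, in which the tool goes at most 50 mm and 8.59 degrees, less where a joint would pass 70% of its speed; a pose out of reach is approached as far as the arm can. A call with a gripper value outside its range is refused whole. The fingers move at their own pace and stop on an object; the grip force is fixed at half the most. Time passes only in rows, so rows that repeat a pose let the fingers close. It gives the time, the measured TCP pose, the force, the opening and the grip force at its end, in the units of the state.
- get_obs(): the state, without advancing time (a new reading comes with each control period).
- capture(name): name is "scene" or "side" or "wrist"; returns a dict with "image" (420x560x3 uint8, red, green, blue), "depth" (420x560 float32, mm along the optical axis (not along the pixel's ray), 0 where there is no reading), "fx", "fy", "cx", "cy" (pixels), "camera_from_world" (4x4, takes a point from world to camera coordinates). Camera axes: x right, y down, z forward; pixel columns grow to the right and rows downward; lengths in mm; the calibration is good to about 2 mm. A picture is of the moment at which its call begins.
- close_job(): hands the job in; it is judged then, once.
The state is a dict: "time": time; "joint_positions": joint angles; "dq": joint speeds; "tau": joint torques, N m; "tool_pos": TCP position; "tcp_rot": TCP orientation; "contact_force": force on the tool from outside, world axes, zero at the start; "moment": the same for the moment, N m; "grip_width": finger opening in mm; "finger_force": force on a finger pad.
Only numpy, scipy, OpenCV 4.12 (cv2) and the standard library are available. Lean on these libraries where they do the work, as an engineer would, in place of code of your own. Each camera call takes 0.05 s, during which the arm holds its last target. There are 200 camera calls.

TASK

Set the round magnifier lens down gently and flat on the three rests of its wooden stand, in the gap between the two ball pins and the sprung nose, and let go of it. Then push the sliding jaw up to it until the lens bears on both pins and the sprung nose is pressed about half-way in, firm but never squeezed hard, so that the lens lies flat on all three rests and cannot rock. Leave the other things where they are.

Things in the scene. Friction and masses are not known exactly. Their poses are not given: they have to be found in the camera images.
- lens_center (a point): Round magnifier lens: glass in a dark steel frame, a plain disc 60 mm in diameter and 16 mm thick, 0.2 kg, lying flat on the worktop at the start. This point is the disc's centre, 8 mm above its underside. z is the disc's axis (up). May be grasped across its rim anywhere; in the stand, take it across the stand's y, where nothing stands beside it.
- lens: The same lens; origin at the centre of its underside.
- stand: Wooden stand of the lens, fixed to the worktop: a plate 185 mm along its x (from x = -129 to +56 mm) and 84 mm along its y, top 10 mm above the worktop. Origin on the worktop at the stand's zero, on its centre line; z up, x from the sliding jaw towards the two ball pins.
- seat_middle (a point): Stand's zero at the height of the rest tops (30 mm). Two fixed steel ball pins (10 mm balls, centres 38 mm high, at stand y = +26.8 and -26.8 mm) stand on a cross bar to +x. Where the bar was set differs each time and is not measured: the lens touches both pins when its centre is at stand y = 0 and some x from -6 to +6 mm. Pins and bar do not yield; balls are polished and slippery.
- set_down (a point): Free place on the rests, at stand x = -11, y = 0 mm, 30 mm above the worktop: a lens set down with the centre of its underside here clears the pins by 5 mm or more and the sprung nose by 8 mm or more at the start, and lies on all three rests.
- rest_back: Rest post with a slippery white round tip of 8 mm diameter, top 30 mm above the worktop, at x = -22, y = 0 mm of the stand (nearest the jaw). Origin on the worktop below it. The lens's underside lies on the three rests.
- rest_left: The same kind of rest, at x = +12, y = +14 mm of the stand, top 30 mm high.
- rest_right: The same kind of rest, at x = +12, y = -14 mm of the stand, top 30 mm high.
- jaw_push (a point): Middle of the rear face (looking to the stand's -x) of the sliding jaw's black upright block, 18 mm along the stand's x, 30 mm along y, 22 to 62 mm above the worktop; this point is 40 mm high. Pushed to the stand's +x the jaw slides up to 38 mm from its rearmost place, with a steady drag of about 8 N, and stays where it is left. Above the plate nothing stands behind it.
- nose: Brass nose with a round end (10 mm) at the front of the jaw, axis 38 mm above the worktop, sprung: it gives way to the stand's -x by at most 3.6 mm at 3.3 N per mm (half-way in is about 6 N). Unpressed, its foremost point is 53 mm to +x of point jaw_push. This origin lies 56 mm to +x of the foremost point and 38 mm below it.
- nose_tip (a point): Foremost point of the brass nose, which presses on the lens's rim. When first pressed, a lens off the centre line may catch on one pin and then slide round to both, which slackens the nose; the jaw must then be pushed up a little more.
- small_bottle: Small white lidded bottle, 51 mm across, 83 mm tall, a bystander; origin under its centre.
- shaker: Small glass shaker with a grey top, 44 mm across, 90 mm tall, a bystander; origin under its centre.
- flat_tin: Flat round tin, 86 mm across, 40 mm tall, a bystander; origin under its centre.
There are look-alikes about, which are no part of the job. Several things look just like the stand: the one meant starts farthest to the robot's left. There is more than one size of the lens; the job needs the smaller.

How it is judged (in metres and radians):
On the way:
1. the lens lies on all three rests and the fingers have let go of it (contact force between lens and rest_back above 0.06 N and contact force between lens and rest_left above 0.06 N and contact force between lens and rest_right above 0.06 N and contact force between lens and the fingers below 0.05 N), for 0.2 s.
At the end, for the whole second after the job is handed in: The lens lies at rest and level (within 0.03 rad) on all three rests (more than 0.06 N on each), its centre within 2 mm of the stand's centre line and within 9 mm of the stand's origin along it, and the sprung nose presses it against the two pins with 3 to 9.5 N (contact force between lens and nose between 3 and 9.5 N and contact force between lens and rest_back above 0.06 N and contact force between lens and rest_left above 0.06 N and contact force between lens and rest_right above 0.06 N and angle between lens's own z axis and vertical below 0.03 rad and y of lens_center in the frame of stand between -0.002 and 0.002 m and x of lens_center in the frame of stand between -0.009 and 0.009 m and linear speed of lens below 0.01 m/s); the robot touches nothing.
It fails at once if the sprung nose presses the lens with more than 9.5 N (nearly fully in) (contact force between lens and nose above 9.5 N).
It fails at once if the lens is pressed or knocked against the stand with more than 30 N (contact force between lens and stand above 30 N).
It fails at once if a bystander (bottle, shaker or flat tin) is moved by more than 30 mm (distance of any of small_bottle, shaker, flat_tin from where it was at the start of the episode above 0.03 m).
It also fails if it takes over 59 s, if anything falls off the work surface, if the arm or the gripper's body presses on something with over 40 N, if the wrist force passes 120 N, or if a joint passes its speed limit or range.

## Working session

There is one attempt and no reset: what is moved stays moved. The work goes in short steps, Python scripts to look and compute and a shell command to move; the robot and the scene stay as the last step left them, time stands still between calls to the robot, and variables do not carry over. Pictures are saved under pics/ and viewed, at most 13 in all, crops included, and the job is handed in when it is done.

```bash
mkdir -p pics
python3 - <<'E'
from plant import get_obs,capture
import cv2,numpy as np
for n in("scene","side"):
    c=capture(n); np.savez(f"{n}0.npz",**c)
    cv2.imwrite(f"pics/{n}0.png",c["image"][:,:,::-1])
    print(n,c["fx"],c["cx"],c["cy"],np.round(np.linalg.inv(c["camera_from_world"]),3).tolist())
print(get_obs())
E
```

```text
scene 412.95190898104 274.41441981971195 205.2301938443603 [[-0.891, -0.272, 0.362, 83.258], [-0.453, 0.523, -0.721, 612.031], [0.007, -0.807, -0.59, 737.064], [0.0, 0.0, 0.0, 1.0]]
side 384.82292435431566 279.3199554747124 217.22967300220475 [[0.987, -0.104, 0.124, 335.629], [-0.16, -0.518, 0.84, -1182.288], [-0.023, -0.849, -0.528, 691.758], [0.0, 0.0, 0.0, 1.0]]
{'time': 0.1, 'joint_positions': array([-1.31100403e+00,  3.42637391e-01,  1.52489133e+00, -2.25052497e-05,
        1.27537594e+00, -1.45999697e-01]), 'dq': array([-1.43306903e-04, -8.09607230e-04, -2.36063953e-03, -7.71603788e-05,
        1.73647510e-03,  1.25197099e-03]), 'tau': array([ 1.67296141e-03, -4.32003450e+01, -2.44693959e+01,  7.19766947e-02,
        5.26759762e-02, -5.37706319e-05]), 'tool_pos': array([ 207.15533392, -481.98201714,  193.03313181]), 'tcp_rot': array([-3.14029148e+00, -1.69579489e-04,  4.05798451e-01]), 'contact_force': array([-0.0899832, -0.195278 ,  0.0182052]), 'moment': array([ 0.02592812,  0.01534229, -0.00840171]), 'finger_force': 0.0, 'grip_width': 92.04447589095561}
```

View pics/scene0.png

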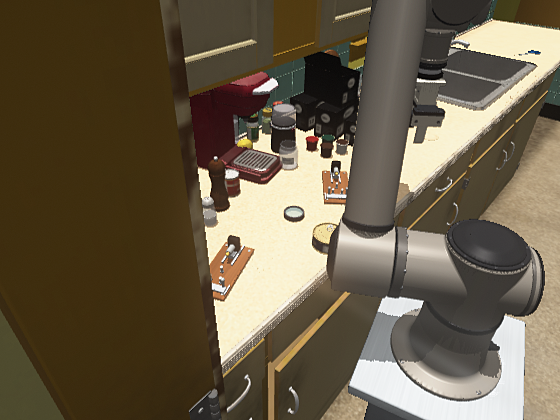

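View pics/side0.png

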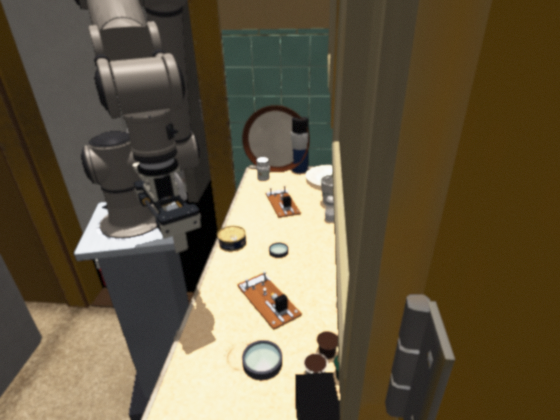

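Scene view: stands at (232,265) and (336,185), a lens at (293,213), and the tin at (326,237). Side view: the same stands at (283,203) and (270,300), with lenses at (279,249) and (262,358). The farthest left (+y) stand should be scene (232,265) = side (283,203). I'll measure positions and lens sizes, then confirm in a crop.

```bash
cat > h.py <<'E'
import numpy as np,cv2
def load(n): return dict(np.load(n))
def world(c,u,v,z=None):
    T=np.linalg.inv(c["camera_from_world"]); u=np.asarray(u,float);v=np.asarray(v,float)
    r=np.stack([(u-c["cx"])/c["fx"],(v-c["cy"])/c["fy"],np.ones_like(u)],-1)
    if z is None: d=c["depth"][np.round(v).astype(int),np.round(u).astype(int)][...,None]
    else: d=(z-T[2,3])/(r@T[:3,:3].T)[...,2:3]
    return (r*d)@T[:3,:3].T+T[:3,3]
def pix(c,p):
    q=c["camera_from_world"]@np.append(p,1.); return q[0]/q[2]*c["fx"]+c["cx"],q[1]/q[2]*c["fy"]+c["cy"]
E
python3 - <<'E'
from h import *
s=load("scene0.npz");d=load("side0.npz")
for n,c in(("scene",s),("side",d)):
    im=c["image"][:,:,::-1]; H=cv2.cvtColor(im,cv2.COLOR_BGR2HSV)
    vv,uu=np.mgrid[:420,:560]; P=world(c,uu,vv); 
    # stand plate: orange-brown at z~10
    m=(H[...,0]<18)&(H[...,1]>140)&(abs(P[...,2]-10)<8)&(c["depth"]>0)
    k,l,st,ce=cv2.connectedComponentsWithStats(m.astype(np.uint8))
    for i in range(1,k):
        if st[i,4]>80:
            q=P[l==i][:,:2].astype(np.float32); print(n,"plate",ce[i].round(),cv2.minAreaRect(q),np.median(P[l==i][:,2]))
    # things standing on table, z 5..30
    m=((P[...,2]>6)&(P[...,2]<100)&(c["depth"]>0)&(P[...,0]>200)&(P[...,0]<800)&(abs(P[...,1])<600))
    k,l,st,ce=cv2.connectedComponentsWithStats(m.astype(np.uint8))
    for i in range(1,k):
        if st[i,4]>60:
            q=P[l==i]; print(n,ce[i].round(),st[i,4],q.min(0).round(),q.max(0).round())
a=cv2.resize(s["image"][150:310,190:370,::-1],None,fx=3.3,fy=3.3,interpolation=2)
b=cv2.resize(d["image"][180:270,210:345,::-1],None,fx=4.4,fy=4.4,interpolation=2)
cv2.imwrite("pics/c1.png",a);cv2.imwrite("pics/c2.png",b)
E
```

```text
scene plate [334. 182.] ((415.4822998046875, -484.1544189453125), (81.84141540527344, 138.80958557128906), 21.957706451416016) 9.132410185580511
scene plate [335. 201.] ((378.6261901855469, -382.5033874511719), (64.60316467285156, 22.173908233642578), 28.164003372192383) 9.27624229195851
scene plate [228. 269.] ((520.5645751953125, 15.0548095703125), (83.07742309570312, 182.87100219726562), 7.004880428314209) 9.24648432247136
scene [249. 170.] 3546 [ 565. -600.    6.] [ 800. -104.  100.]
scene [335. 184.] 867 [ 346. -560.    6.] [ 475. -366.   64.]
scene [294. 213.] 254 [ 432. -300.    6.] [ 492. -236.   19.]
scene [323. 236.] 498 [ 314. -243.    6.] [ 373. -153.   42.]
scene [228. 266.] 1570 [469. -81.   6.] [573. 103.  64.]
side plate [276. 204.] ((496.90264892578125, -11.196319580078125), (151.2383575439453, 38.39971160888672), 88.35110473632812) 7.225422833514244
side plate [268. 303.] ((410.267578125, -482.5809326171875), (79.49561309814453, 150.81295776367188), 23.691831588745117) 7.993012423667665
side [282. 165.] 3442 [ 263. -155.    6.] [778. 415. 100.]
side [283. 202.] 558 [474. -87.   6.] [570. 100.  61.]
side [232. 237.] 578 [ 289. -245.    6.] [ 374. -157.   41.]
side [278. 249.] 238 [ 435. -305.    6.] [ 493. -241.   17.]
side [269. 300.] 1673 [ 332. -564.    6.] [ 477. -369.   62.]
```

View pics/c1.png

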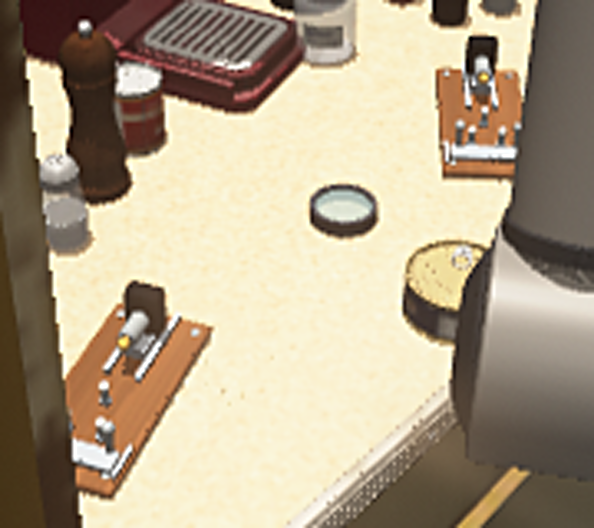

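The crop confirms both. The only lens near the arm, scene (294,213), measures about 60 mm across at (463,-270), so it is the smaller one. The stand at scene (228,268) centres on (520,15), against y≈-470 for the other, so it is the farthest left. Its black jaw is at the -y end and its pins at +y, giving a stand x yaw of about 97°. I'll go above the lens with tool yaw 97°, so the fingers close across the stand's y.

```bash
python3 -m handwheel '[[[0,0,-8],[0.04,-0.012,0],1],[[0,0,-16],[0.09,-0.026,0],1],[[0,0,-24],[0.135,-0.04,0],1],[[0,0,-32],[0.18,-0.053,0],1],[[0,0,-40],[0.225,-0.066,0],1],[[0,0,-48],[0.265,-0.078,0],1],[[0,0,-56],[0.295,-0.087,0],1],[[0,0,-64],[0.31,-0.091,0],1],[[0,0,-70],[0.319,-0.094,0],1],[[0,0,-73.75],[0.319,-0.094,0],1],[[0,0,-73.75],[0.319,-0.094,0],1],[[0,0,-73.75],[0.319,-0.094,0],1]]'
python3 - <<'E'
from h import *
from plant import capture
c=capture("wrist");np.savez("w1.npz",**c);cv2.imwrite("pics/w1.png",c["image"][:,:,::-1])
vv,uu=np.mgrid[:420,:560];P=world(c,uu,vv)
m=(P[...,2]>5)&(P[...,2]<22)&(c["depth"]>0)&(abs(P[...,0]-463)<60)&(abs(P[...,1]+270)<60)
k,l,st,ce=cv2.connectedComponentsWithStats(m.astype(np.uint8))
for i in range(1,k):
    if st[i,4]>300: print(st[i],P[l==i].min(0),P[l==i].max(0),cv2.minEnclosingCircle(P[l==i][:,:2].astype(np.float32)),np.median(P[l==i][:,2]))
E
```

```text
time: 1.3
tool_pos: [463.0, -270.0, 193.3]
tcp_rot: [-3.141, -0.0, 1.691]
contact_force: [0.0, 0.6, 0.2]
grip_width: 91.6
finger_force: 0.0
[ 259  159   49   48 1859] [ 432.9500778  -299.28651276    5.17188137] [ 492.70152096 -239.40648851   17.73479569] ((462.937255859375, -269.4750671386719), 30.141414642333984) 14.13899579565873
```

View pics/w1.png

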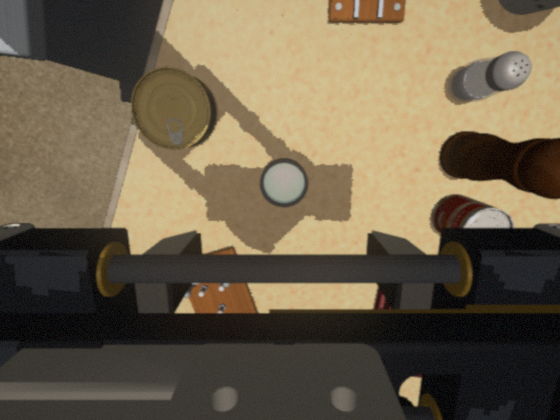

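The wrist view shows the lens at (284,182), radius 30.1 mm, centred at (462.9,-269.5), directly under the tool. Descending, then gripping.

```bash
python3 -m handwheel '[[[0,0,0],[0,0,0.04],1],[[0,0,0],[0,0,0.08],1],[[0,0,0],[0,0,0.12],1],[[0,0,0],[0,0,0.15],1],[[0,0,0],[0,0,0.17],1],[[0,0,0],[0,0,0.18],1],[[0,0,0],[0,0,0.186],1],[[0,0,0],[0,0,0.189],1],[[0,0,0],[0,0,0.189],1]]' && python3 -m handwheel '[[[0,0,0],[0,0,0],0.5],[[0,0,0],[0,0,0],0.5],[[0,0,0],[0,0,0],0.5],[[0,0,0],[0,0,0],0.5],[[0,0,0],[0,0,0],0.5],[[0,0,0],[0,0,0],0.5],[[0,0,0],[0,0,0],0.5],[[0,0,0],[0,0,0],0.5]]'
```

```text
time: 2.25
tool_pos: [463.6, -270.4, 5.2]
tcp_rot: [3.141, 0.001, 1.693]
contact_force: [-0.5, 0.0, 0.7]
grip_width: 92.0
finger_force: 0.0
time: 3.05
tool_pos: [463.2, -270.1, 4.6]
tcp_rot: [-3.142, 0.0, 1.693]
contact_force: [-0.1, -0.3, 0.4]
grip_width: 46.2
finger_force: 0.0
```

Width 46 mm means the lens isn't between the pads, so I'll look.

```bash
cat > look.py <<'E'
import sys
from h import *
from plant import capture
n=sys.argv[1];c=capture("wrist");np.savez(n+".npz",**c);cv2.imwrite(f"pics/{n}.png",c["image"][:,:,::-1])
E
python3 look.py w2; python3 -c "
from plant import *;print(get_obs()['grip_width'],get_obs()['finger_force'])"
```

```text
45.989906525585056 0.0
```

View pics/w2.png

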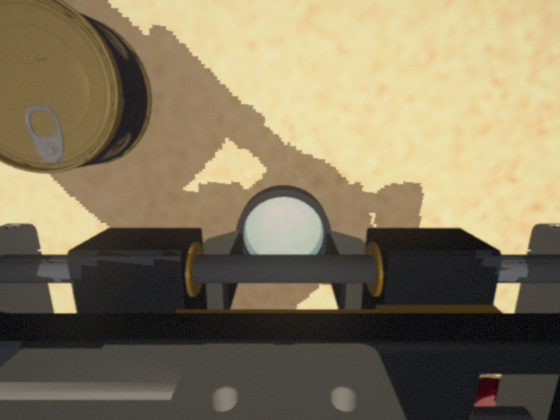

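The lens at (283,228) sits partly ahead of the fingers, so it was squeezed out forwards. Measuring where it is now.

```bash
cat > lens.py <<'E'
import sys
from h import *
c=load(sys.argv[1]);z0=float(sys.argv[2]) if len(sys.argv)>2 else 0
vv,uu=np.mgrid[:420,:560];P=world(c,uu,vv)
H=cv2.cvtColor(c["image"],cv2.COLOR_RGB2HSV)
m=(P[...,2]>z0+10)&(P[...,2]<z0+20)&(c["depth"]>0)&(H[...,2]>110)&(H[...,1]<90)
k,l,st,ce=cv2.connectedComponentsWithStats(m.astype(np.uint8))
for i in range(1,k):
    if st[i,4]>300: q=P[l==i];print(st[i],q.min(0).round(1),q.max(0).round(1),cv2.minEnclosingCircle(q[:,:2].astype(np.float32)))
E
python3 lens.py w2.npz; python3 lens.py w1.npz; python3 -c "
from plant import *;import numpy as np
for n in('scene','side'): np.savez(n+'1.npz',**capture(n))
from h import *
for n in('scene1.npz','side1.npz'):
    c=load(n);vv,uu=np.mgrid[:420,:560];P=world(c,uu,vv)
    m=(P[...,2]>5)&(P[...,2]<22)&(abs(P[...,0]-463)<60)&(abs(P[...,1]+260)<70);q=P[m];print(n,len(q),q.min(0),q.max(0))
"
```

```text
[ 244  196   79   58 3863] [ 437.9 -285.6   10. ] [ 488.6 -243.4   16.8] ((463.1737976074219, -269.05078125), 25.732805252075195)
[ 264  163   41   40 1276] [ 438.1 -294.4   10.1] [ 488.5 -243.9   17.7] ((463.25274658203125, -268.8170166015625), 25.617116928100586)
scene1.npz 252 [ 433.13187035 -301.06696138    5.40616923] [ 493.04930388 -237.61290865   18.56600213]
side1.npz 241 [ 434.98213302 -305.03004575    5.10706851] [ 493.98230245 -237.19655653   16.38143003]
```

```bash
python3 -c "
from h import *
d=load('side1.npz');w=load('w2.npz')
print('tcp px wrist',pix(w,[463,-270,5]),'side',pix(d,[463,-270,5]),np.linalg.inv(w['camera_from_world']).round(2).tolist())
u,v=map(int,pix(d,[463,-270,40]))
a=cv2.resize(d['image'][v-45:v+35,u-60:u+60,::-1],None,fx=6.4,fy=6.4,interpolation=2);cv2.imwrite('pics/s1.png',a)
"
```

```text
tcp px wrist (np.float64(282.5037895153386), np.float64(231.56666353544756)) side (np.float64(277.9821814378511), np.float64(250.0383253108734)) [[0.99, 0.12, 0.03, 455.77], [0.12, -0.96, -0.24, -204.11], [-0.0, 0.24, -0.97, 194.95], [0.0, 0.0, 0.0, 1.0]]
```

View pics/s1.png

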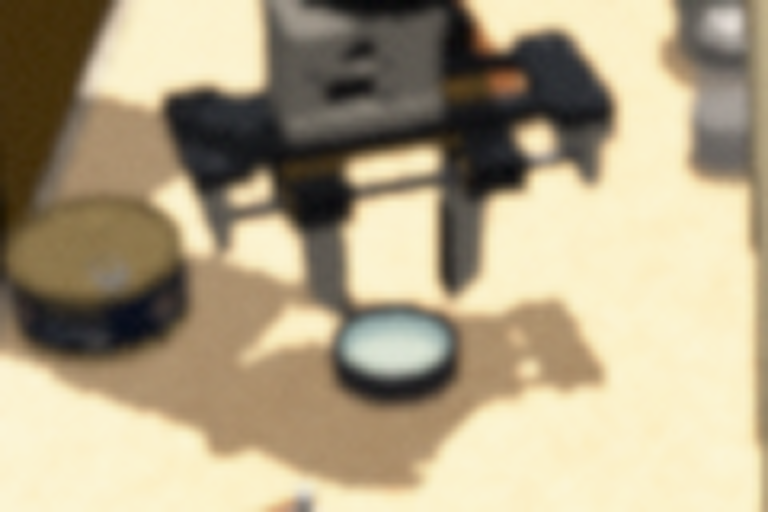

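The gripper is clearly not down around the lens. I'll measure the fingertips by depth in the side view.

```bash
python3 -c "
from h import *
d=load('side1.npz');u,v=map(int,pix(d,[463,-270,40]))
for n,x,y in(('right tip',455,285),('right mid',455,230),('left tip',330,295),('left mid',325,250),('outer post tip',590,170),('lens',395,345),('body',350,60)):
    a,b=u-60+x/6.4,v-45+y/6.4;print(n,a,b,world(d,a,b).round(1))
w=load('w2.npz')
for n,x,y in(('wl',225,275),('wr',345,275),('blk',130,240)): print(n,world(w,x,y).round(1))
from plant import *;o=get_obs();print(o['tool_pos'],o['joint_positions'],o['time'],o['grip_width'])
"; ls .
```

```text
right tip 288.09375 239.53125 [ 492.7 -277.4   44.3]
right mid 288.09375 230.9375 [ 493.2 -276.6   73.8]
left tip 268.5625 241.09375 [ 434.7 -282.3   50. ]
left mid 267.78125 234.0625 [ 433.1 -285.7   77. ]
outer post tip 309.1875 221.5625 [ 550.2 -295.6  110.6]
lens 278.71875 248.90625 [ 464.5 -275.4   12.9]
body 271.6875 204.375 [ 447.2 -287.9  173.7]
wl [ 444.6 -244.5  119.8]
wr [ 476.9 -240.2  120.3]
blk [ 418.6 -237.8  119. ]
[ 463.23839706 -270.08715961    4.59690171] [-6.70794943e-01  5.86254854e-01  1.71852795e+00 -5.24207298e-05
  8.36827187e-01 -7.92905992e-01] 3.2 45.795152370273044
h.py
lens.py
look.py
pics
scene0.npz
scene1.npz
side0.npz
side1.npz
w1.npz
w2.npz
```

```bash
python3 -c "
from h import *
for n in('side1.npz','scene1.npz'):
    d=load(n);vv,uu=np.mgrid[:420,:560];P=world(d,uu,vv)
    m=(P[...,2]>22)&(P[...,2]<130)&(abs(P[...,0]-463)<55)&(abs(P[...,1]+270)<25)&(d['depth']>0)
    q=P[m];print(n,len(q)); 
    for z in range(25,130,10):
        s=q[(q[:,2]>=z)&(q[:,2]<z+10)]
        if len(s): print(z,len(s),s.min(0).round(),s.max(0).round())
"
```

```text
side1.npz 308
25 2 [ 441. -282.   35.] [ 490. -276.   35.]
35 18 [ 435. -286.   36.] [ 499. -259.   45.]
45 43 [ 425. -289.   46.] [ 505. -259.   55.]
55 41 [ 424. -287.   56.] [ 505. -261.   65.]
65 45 [ 423. -287.   65.] [ 505. -261.   75.]
75 48 [ 423. -288.   75.] [ 505. -260.   85.]
85 18 [ 426. -287.   85.] [ 507. -266.   95.]
95 8 [ 411. -292.   98.] [ 493. -254.  104.]
105 10 [ 411. -295.  106.] [ 491. -263.  114.]
115 29 [ 413. -293.  117.] [ 517. -245.  125.]
125 46 [ 415. -295.  125.] [ 518. -246.  130.]
scene1.npz 321
35 18 [ 431. -270.   37.] [ 492. -254.   45.]
45 38 [ 423. -279.   45.] [ 501. -252.   54.]
55 47 [ 423. -279.   56.] [ 502. -251.   65.]
65 45 [ 422. -281.   65.] [ 502. -252.   75.]
75 45 [ 421. -278.   75.] [ 504. -252.   85.]
85 28 [ 420. -269.   85.] [ 504. -252.   95.]
95 8 [ 410. -284.   95.] [ 490. -254.  104.]
105 10 [ 410. -287.  105.] [ 490. -251.  115.]
115 14 [ 409. -288.  115.] [ 510. -245.  125.]
125 68 [ 408. -293.  125.] [ 517. -245.  129.]
```

Both cameras put the real fingertips at z≈35 while the state reports 4.6. The reported z is therefore about 31 mm too low, while xy agrees (464,-269.5). From here on I use the camera height: real z ≈ reported + 31. Reopen, descend 27 mm with a force check, then remeasure.

```bash
python3 -m handwheel '[[[0,0,0],[0,0,0],1],[[0,0,0],[0,0,0],1],[[0,0,0],[0,0,0],1],[[0,0,0],[0,0,0],1],[[0,0,0],[0,0,0],1],[[0,0,0],[0,0,0],1],[[0,0,0],[0,0,0.008],1],[[0,0,0],[0,0,0.016],1],[[0,0,0],[0,0,0.021],1],[[0,0,0],[0,0,0.025],1],[[0,0,0],[0,0,0.027],1],[[0,0,0],[0,0,0.027],1]]'
cat > tips.py <<'E'
from h import *
from plant import capture,get_obs
x,y,z=get_obs()["tool_pos"];print("rep",x,y,z,get_obs()["contact_force"])
for n in('side','scene'):
    d=capture(n);np.savez(n+"L.npz",**d);vv,uu=np.mgrid[:420,:560];P=world(d,uu,vv)
    for s in(-1,1):
        m=(P[...,2]>z+20)&(P[...,2]<z+75)&(s*(P[...,0]-x)>33)&(abs(P[...,0]-x)<72)&(abs(P[...,1]-y)<25)&(d['depth']>0)
        q=P[m]
        if len(q): print(n,s,len(q),"zmin",np.sort(q[:,2])[:4].round(1),"lo",q.min(0).round(1),"hi",q.max(0).round(1))
E
python3 tips.py
```

```text
time: 4.4
tool_pos: [463.1, -270.0, -22.7]
tcp_rot: [-3.141, -0.0, 1.693]
contact_force: [-0.5, -0.9, 0.2]
grip_width: 91.9
finger_force: 0.0
rep 463.10290171203405 -269.98840378473466 -22.729078548779682 [-0.52156618 -0.85388988  0.19667364]
side -1 152 zmin [-2.7 -2.7 -2.7 -2.7] lo [ 391.7 -295.    -2.7] hi [ 430.1 -245.3   52.2]
side 1 173 zmin [-2.7 -2.7 -2.6 -2.6] lo [ 496.9 -294.8   -2.7] hi [ 534.9 -247.1   52.3]
scene -1 193 zmin [-2.7 -2.7 -2.6 -2.5] lo [ 391.3 -293.5   -2.7] hi [ 430.  -245.3   51.6]
scene 1 170 zmin [-2.6 -2.6 -2.5 -2.5] lo [ 496.4 -294.9   -2.6] hi [ 532.3 -246.    51.9]
```

```bash
python3 -m handwheel '[[[0,0,0],[0,0,0.002],1],[[0,0,0],[0,0,0.003],1],[[0,0,0],[0,0,0.004],1],[[0,0,0],[0,0,0.004],1]]' && python3 -m handwheel '[[[0,0,0],[0,0,0],0.5],[[0,0,0],[0,0,0],0.5],[[0,0,0],[0,0,0],0.5],[[0,0,0],[0,0,0],0.5],[[0,0,0],[0,0,0],0.5],[[0,0,0],[0,0,0],0.5],[[0,0,0],[0,0,0],0.5],[[0,0,0],[0,0,0],0.5]]'
```

```text
time: 4.9
tool_pos: [463.2, -270.1, -26.5]
tcp_rot: [-3.141, -0.0, 1.693]
contact_force: [0.9, -0.5, 1.3]
grip_width: 92.1
finger_force: 0.0
time: 5.7
tool_pos: [463.3, -270.1, -26.3]
tcp_rot: [3.142, 0.0, 1.693]
contact_force: [-0.0, -0.9, 0.8]
grip_width: 58.9
finger_force: 30.0
```

Lens gripped (58.9 mm, 30 N). Its underside is at reported z + 26.4. Lift and go towards the stand for a close look.

```bash
python3 -m handwheel '[[[0,0,0],[0,0,-0.02],0.5],[[0,0,0],[0,0,-0.06],0.5],[[0,0,0],[0,0,-0.1],0.5],[[0,0,0],[0.02,0.006,-0.135],0.5],[[0,0,0],[0.06,0.019,-0.16],0.5],[[0,0,0],[0.1,0.031,-0.17],0.5],[[0,0,0],[0.14,0.044,-0.17],0.5],[[0,0,0],[0.17,0.053,-0.17],0.5],[[0,0,0],[0.188,0.059,-0.17],0.5],[[0,0,0],[0.194,0.061,-0.17],0.5],[[0,0,0],[0.194,0.061,-0.17],0.5],[[0,0,0],[0.194,0.061,-0.17],0.5]]'; python3 look.py w3
```

```text
time: 6.9
tool_pos: [500.0, -70.9, 143.4]
tcp_rot: [-3.141, 0.0, 1.693]
contact_force: [0.1, 0.4, -2.0]
grip_width: 59.0
finger_force: 30.0
```

View pics/w3.png

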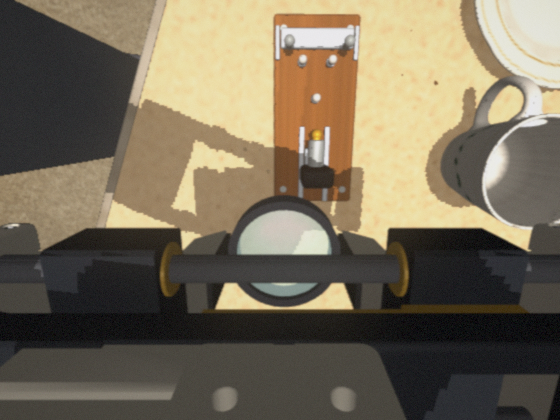

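The wrist view shows the whole stand: plate x 275–360, back rest (316,98), front rests (303,60) and (333,61), pins (289,41) and (351,41), brass nose (316,133), jaw block (317,178). I'll fit the stand pose from the rests and plate.

```bash
cat > stand.py <<'E'
import sys
from h import *
w=load("w3.npz");vv,uu=np.mgrid[:420,:560];P=world(w,uu,vv)
H=cv2.cvtColor(w["image"],cv2.COLOR_RGB2HSV)
# plate corners on z=10
m=((H[...,0]<14)&(H[...,1]>120)&(abs(P[...,2]-10)<6)&(vv<200)&(uu>265)&(uu<370)).astype(np.uint8)
box=cv2.minAreaRect(world(w,uu,vv,10)[m>0][:,:2].astype(np.float32));print("plate",box)
g=cv2.cvtColor(w["image"],cv2.COLOR_RGB2GRAY)
pts={}
for n,(u,v),z in(("back",(316,98),30),("l",(303,60),30),("r",(333,61),30),("pinl",(289,41),40),("pinr",(351,41),40)):
    s=(abs(uu-u)<=6)&(abs(vv-v)<=6)&(P[...,2]>z-6)&(P[...,2]<z+8)
    q=P[s];pts[n]=world(w,uu[s].mean(),vv[s].mean(),z-1)[:2]
    print(n,s.sum(),q[:,2].max().round(1),uu[s].mean().round(1),vv[s].mean().round(1),pts[n].round(1))
A=np.array([[-22,0],[12,14],[12,-14]],float);B=np.array([pts[k] for k in("back","l","r")])
print([np.linalg.norm(B[i]-B[j]).round(1) for i,j in((0,1),(0,2),(1,2))])
M,_=cv2.estimateAffinePartial2D(A,B);sc=np.hypot(M[0,0],M[1,0]);yaw=np.arctan2(M[1,0],M[0,0])
U,S,V=np.linalg.svd((B-B.mean(0)).T@(A-A.mean(0)));R=U@V;t=B.mean(0)-R@A.mean(0)
print("yaw",np.degrees(np.arctan2(R[1,0],R[0,0])),"origin",t,"scale",sc,"setdown",R@[-11,0]+t)
for n in("pinl","pinr"): print(n,"stand",(R.T@(pts[n]-t)).round(1))
# nose (yellow) and block
s=(H[...,0]>15)&(H[...,0]<32)&(H[...,1]>150)&(abs(uu-316)<9)&(vv>124)&(vv<145)&(P[...,2]>25)
q=P[s][:,:2];print("nose",s.sum(),((q-t)@R).min(0).round(1),((q-t)@R).max(0).round(1))
s=(P[...,2]>55)&(P[...,2]<70)&(abs(uu-317)<25)&(abs(vv-178)<22);q=world(w,uu,vv,62)[s][:,:2];print("block top",s.sum(),((q-t)@R).min(0).round(1),((q-t)@R).max(0).round(1))
E
python3 stand.py
```

```text
plate ((521.484619140625, 13.417015075683594), (80.14776611328125, 180.09532165527344), 6.586551666259766)
back 56 30.1 315.8 97.1 [519.2  27.2]
l 62 29.8 302.2 58.7 [501.8  59. ]
r 65 30.1 332.0 58.9 [529.2  62.2]
pinl 111 43.3 288.9 40.2 [487.8  70.3]
pinr 106 43.8 349.3 40.5 [540.7  76.6]
[np.float64(36.3), np.float64(36.3), np.float64(27.6)]
yaw 96.48679247118002 origin [516.81100915  48.81697988] scale 0.9869457223075506 setdown [518.0537251   37.88740271]
pinl stand [24.7 26.4]
pinr stand [ 24.9 -26.9]
nose 95 [-60.3  -5.2] [-51.1   4.4]
block top 632 [-103.4  -14.9] [-85.   14.4]
```

Stand yaw 96.5°, origin (516.8,48.8). The plate fit agrees to within 1 mm and the rest spacings are right (36.3/36.3/27.6 against 36.8/36.8/28). Set-down is at (518.0,37.9), the pins allow lens contact at x≈+2.3, and the jaw rear face is at x≈-104. Move over it and descend to about 8 mm above the rests.

```bash
python3 -m handwheel '[[[0,0,0],[0.02,0.006,0],0.5],[[0,0,0],[0.055,0.016,0],0.5],[[0,0,0],[0.085,0.025,0],0.5],[[0,0,0],[0.1,0.03,0],0.5],[[0,0,0],[0.105,0.031,0.01],0.5],[[0,0,0],[0.105,0.031,0.04],0.5],[[0,0,0],[0.105,0.031,0.075],0.5],[[0,0,0],[0.105,0.031,0.105],0.5],[[0,0,0],[0.105,0.031,0.122],0.5],[[0,0,0],[0.105,0.031,0.13],0.5],[[0,0,0],[0.105,0.031,0.131],0.5],[[0,0,0],[0.105,0.031,0.131],0.5]]'
python3 - <<'E'
from h import *
from plant import capture
for n in("scene","side","wrist"):
    c=capture(n);np.savez(n+"2.npz",**c);vv,uu=np.mgrid[:420,:560];P=world(c,uu,vv)
    t=np.array([516.8,48.8]);a=np.radians(96.5);R=np.array([[np.cos(a),-np.sin(a)],[np.sin(a),np.cos(a)]])
    S=(P[...,:2]-t)@R
    m=(abs(S[...,0]+11)<40)&(abs(S[...,1])<25)&(P[...,2]>45)&(P[...,2]<62)&(c["depth"]>0)&(S[...,0]>-45)
    q=P[m];s=S[m]
    if len(q): print(n,len(q),"z",np.percentile(q[:,2],[5,50,95]).round(1),"x",s[:,0].min().round(1),s[:,0].max().round(1))
    if n=="scene":
        u,v=map(int,pix(c,[518,38,45]));cv2.imwrite("pics/p2.png",cv2.resize(c["image"][v-50:v+50,u-65:u+65,::-1],None,fx=6,fy=6,interpolation=2))
E
```

```text
time: 8.15
tool_pos: [518.6, 37.2, 13.0]
tcp_rot: [3.141, 0.0, 1.692]
contact_force: [0.2, -1.3, -2.2]
grip_width: 59.0
finger_force: 30.0
scene 316 z [48.5 53.2 55.9] x -38.8 21.0
side 119 z [47.7 52.  54.9] x -44.2 20.3
wrist 6246 z [51.1 54.  55.8] x -40.7 19.5
```

View pics/p2.png

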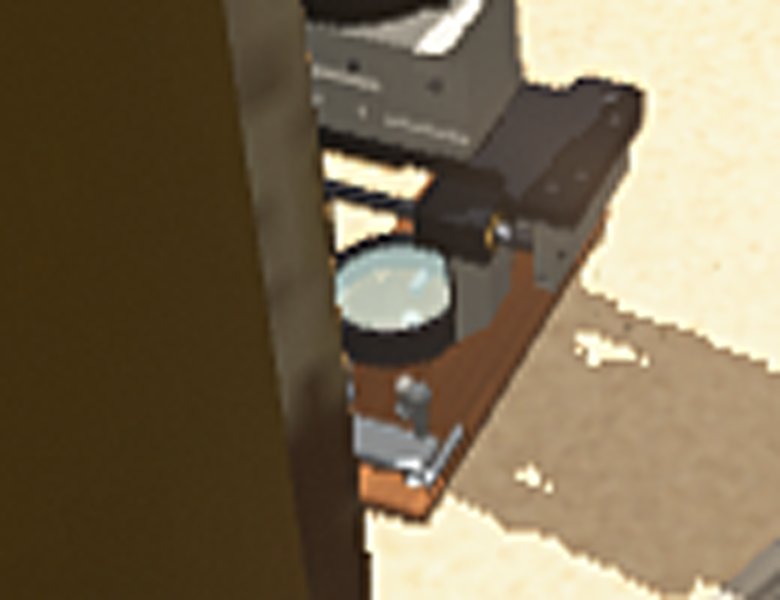

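The lens is level over the rests: centre x≈-10.6, top ≈55 as expected, so the underside is about 9 mm above them. Lower gently.

```bash
python3 -m handwheel '[[[0,0,0],[0,0,0.003],0.5],[[0,0,0],[0,0,0.005],0.5],[[0,0,0],[0,0,0.0065],0.5],[[0,0,0],[0,0,0.0075],0.5],[[0,0,0],[0,0,0.008],0.5],[[0,0,0],[0,0,0.008],0.5],[[0,0,0],[0,0,0.008],0.5]]'; python3 -m handwheel '[[[0,0,0],[0,0,0.0005],0.5],[[0,0,0],[0,0,0.0005],0.5]]'; python3 -m handwheel '[[[0,0,0],[0,0,0.0005],0.5],[[0,0,0],[0,0,0.0005],0.5]]'
```

```text
time: 9.0
tool_pos: [518.2, 37.9, 4.6]
tcp_rot: [3.142, 0.0, 1.693]
contact_force: [1.1, 0.2, -1.9]
grip_width: 59.1
finger_force: 30.0
time: 9.2
tool_pos: [518.1, 37.9, 4.1]
tcp_rot: [-3.142, 0.0, 1.693]
contact_force: [0.5, 0.5, -2.6]
grip_width: 59.0
finger_force: 30.0
time: 9.4
tool_pos: [518.2, 37.9, 3.6]
tcp_rot: [3.141, 0.0, 1.693]
contact_force: [0.5, -0.4, -3.0]
grip_width: 59.3
finger_force: 30.0
```

```bash
python3 -m handwheel '[[[0,0,0],[0,0,0.0003],0.5],[[0,0,0],[0,0,0.0003],0.5]]'; python3 -m handwheel '[[[0,0,0],[0,0,0.0003],0.5],[[0,0,0],[0,0,0.0003],0.5]]';python3 -m handwheel '[[[0,0,0],[0,0,0.0003],0.5],[[0,0,0],[0,0,0.0003],0.5]]'
```

```text
time: 9.6
tool_pos: [518.2, 37.9, 3.5]
tcp_rot: [3.141, 0.0, 1.693]
contact_force: [-0.4, 0.5, 0.3]
grip_width: 59.3
finger_force: 30.0
time: 9.8
tool_pos: [518.2, 37.8, 3.3]
tcp_rot: [3.141, 0.0, 1.693]
contact_force: [-0.9, 0.3, 2.5]
grip_width: 58.7
finger_force: 30.0
time: 10.0
tool_pos: [518.3, 37.8, 3.1]
tcp_rot: [3.141, 0.0, 1.693]
contact_force: [-2.9, -0.2, 4.9]
grip_width: 58.9
finger_force: 30.0
```

Contact (about 7 N). Release fully, then rise 130 mm.

```bash
python3 -m handwheel '[[[0,0,0],[0,0,-0.0005],0.5],[[0,0,0],[0,0,-0.0005],0.75],[[0,0,0],[0,0,-0.0005],0.9],[[0,0,0],[0,0,-0.0005],1],[[0,0,0],[0,0,-0.0005],1],[[0,0,0],[0,0,-0.0005],1],[[0,0,0],[0,0,-0.0005],1],[[0,0,0],[0,0,-0.0005],1]]'; python3 -m handwheel '[[[0,0,0],[0,0,-0.005],1],[[0,0,0],[0,0,-0.02],1],[[0,0,0],[0,0,-0.05],1],[[0,0,0],[0,0,-0.09],1],[[0,0,0],[0,0,-0.11],1],[[0,0,0],[0,0,-0.12],1],[[0,0,0],[-0.02,0,-0.12],0.5],[[0,0,0],[-0.06,0,-0.12],0],[[0,0,0],[-0.1,0,-0.12],0],[[0,0,0],[-0.13,0,-0.12],0],[[0,0,0],[-0.13,0,-0.12],0],[[0,0,0],[-0.13,0,-0.12],0]]'
cat > chk.py <<'E'
import sys
from h import *
from plant import capture,get_obs
c=capture("wrist");np.savez(sys.argv[1]+".npz",**c);vv,uu=np.mgrid[:420,:560]
cv2.imwrite(f"pics/{sys.argv[1]}.png",c["image"][:,:,::-1])
P=world(c,uu,vv)
t=np.array([516.8,48.8]);a=np.radians(96.5);R=np.array([[np.cos(a),-np.sin(a)],[np.sin(a),np.cos(a)]])
S=(P[...,:2]-t)@R;V=(c["depth"]>0)
m=V&(P[...,2]>40)&(P[...,2]<52)&(S[...,0]>-42)&(S[...,0]<34)&(abs(S[...,1])<40)
k,l,st,ce=cv2.connectedComponentsWithStats(m.astype(np.uint8));i=1+st[1:,4].argmax()
q=P[l==i];s=S[l==i];A=np.c_[s,np.ones(len(s))]
zz=q[:,2]>43
print("lens",len(s),s.min(0).round(1),s.max(0).round(1),"plane",np.linalg.lstsq(A[zz],q[zz,2],rcond=None)[0].round(4))
m=V&(P[...,2]>56)&(P[...,2]<68)&(S[...,0]>-112)&(S[...,0]<-50)&(abs(S[...,1])<22);s=S[m]
if len(s):print("block",len(s),s.min(0).round(1),s.max(0).round(1))
H=cv2.cvtColor(c["image"],cv2.COLOR_RGB2HSV)
m=V&(H[...,0]>15)&(H[...,0]<32)&(H[...,1]>150)&(P[...,2]>28)&(P[...,2]<48)&(S[...,0]>-75)&(S[...,0]<-20)&(abs(S[...,1])<9);s=S[m]
if len(s):print("nose",len(s),s.min(0).round(1),s.max(0).round(1))
x,y,z=get_obs()["tool_pos"];print("tool in stand",(np.array([x,y])-t)@R,z)
E
python3 chk.py w4
```

```text
time: 10.8
tool_pos: [518.2, 37.9, 3.2]
tcp_rot: [3.142, 0.0, 1.693]
contact_force: [0.3, 0.0, 0.1]
grip_width: 91.5
finger_force: 0.0
time: 12.0
tool_pos: [533.3, -91.2, 122.4]
tcp_rot: [-3.14, -0.001, 1.691]
contact_force: [0.3, 0.6, -0.2]
grip_width: 48.5
finger_force: 0.0
lens 4807 [-40.5 -30.2] [19.7 29.6] plane [ 3.60000e-03 -5.00000e-04  4.45127e+01]
block 760 [-103.9  -15.2] [-86.2  14.1]
nose 101 [-60.2  -4.9] [-51.1   3.8]
tool in stand [-140.30867593   -0.68202064] 122.58262133548031
```

View pics/w4.png

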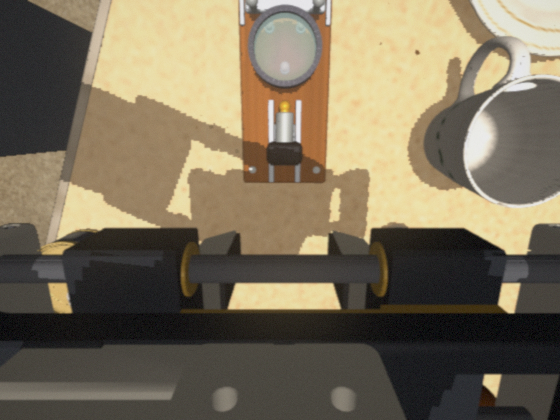

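The lens lies level (slope <0.004) at stand (-10.4,-0.3), with the nose tip at -51 and the jaw rear at -104. The tool is behind the jaw, so I'll close the fingers and descend there.

```bash
python3 -m handwheel '[[[0,0,0.5],[0,0,0.03],0],[[0,0,0.5],[0,0,0.07],0],[[0,0,0.5],[0,0,0.1],0],[[0,0,0.5],[0,0,0.115],0],[[0,0,0.5],[0,0,0.121],0],[[0,0,0.5],[0,0,0.123],0],[[0,0,0.5],[0,0,0.123],0],[[0,0,0.5],[0,0,0.123],0]]'; python3 chk.py w5
python3 - <<'E'
from h import *
from plant import capture
c=capture("side");np.savez("side5.npz",**c);vv,uu=np.mgrid[:420,:560];P=world(c,uu,vv)
m=(P[...,2]>15)&(P[...,2]<85)&(abs(P[...,0]-533)<40)&(P[...,1]<-70)&(P[...,1]>-130)&(c["depth"]>0);q=P[m];print(len(q),q.min(0),q.max(0))
u,v=map(int,pix(c,[530,-60,50]));cv2.imwrite("pics/p5.png",cv2.resize(c["image"][v-40:v+40,u-50:u+50,::-1],None,fx=7,fy=7,interpolation=2))
E
```

```text
time: 12.85
tool_pos: [534.7, -91.1, 1.3]
tcp_rot: [3.14, 0.001, 1.685]
contact_force: [-0.2, -0.2, 0.2]
grip_width: 0.3
finger_force: 0.0
lens 4864 [-40.8 -28.1] [-19.9  26.9] plane [-4.6300e-02  3.0000e-04  4.3115e+01]
block 2577 [-103.4  -15.6] [-85.8  14.1]
nose 354 [-60.5  -5.4] [-51.2   4.1]
tool in stand [-141.1182348    -1.92098621] 1.2503891854125648
149 [ 516.50775393 -109.05746821   32.2255344 ] [555.68275867 -84.68045855  84.67268141]
```

View pics/p5.png

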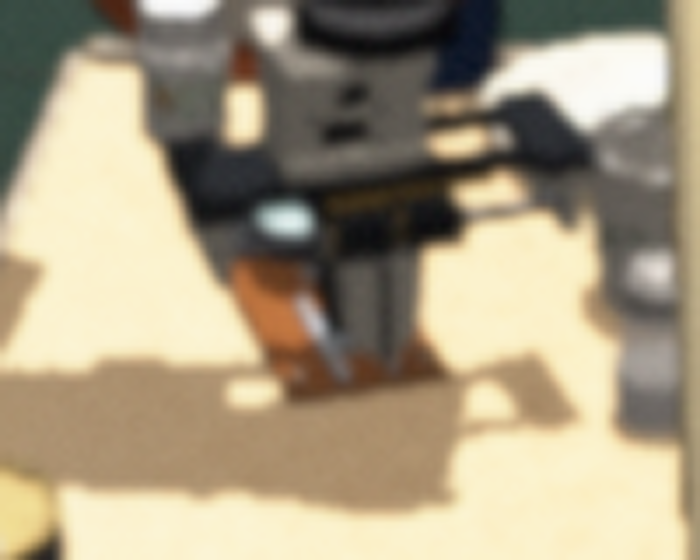

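The closed fingertips are directly behind the jaw, tip z ≈32, level with the upright block. Approach, then advance in small steps watching the force.

```bash
python3 -m handwheel '[[[0,0,0],[0.005,-0.0019,0],0],[[0,0,0],[0.012,-0.0019,0],0],[[0,0,0],[0.018,-0.0019,0],0],[[0,0,0],[0.021,-0.0019,0],0],[[0,0,0],[0.022,-0.0019,0],0],[[0,0,0],[0.022,-0.0019,0],0]]';for i in 1; do python3 -m handwheel '[[[0,0,0],[0.002,0,0],0],[[0,0,0],[0.004,0,0],0],[[0,0,0],[0.006,0,0],0],[[0,0,0],[0.006,0,0],0]]'; done;  python3 -m handwheel '[[[0,0,0],[0.002,0,0],0],[[0,0,0],[0.004,0,0],0],[[0,0,0],[0.006,0,0],0],[[0,0,0],[0.006,0,0],0]]'; python3 chk.py w6
```

```text
time: 13.55
tool_pos: [529.6, -69.3, 0.2]
tcp_rot: [3.142, 0.0, 1.685]
contact_force: [0.1, -0.8, 0.7]
grip_width: 0.3
finger_force: 0.0
time: 13.95
tool_pos: [529.1, -64.8, 0.2]
tcp_rot: [3.141, 0.002, 1.685]
contact_force: [0.1, -6.0, -0.8]
grip_width: 0.7
finger_force: 2.9
time: 14.35
tool_pos: [528.5, -59.0, 0.2]
tcp_rot: [3.141, 0.002, 1.684]
contact_force: [0.0, -6.4, -1.0]
grip_width: 0.4
finger_force: 3.3
lens 14311 [-40.4 -30.6] [12.3 29.7] plane [-4.90000e-03 -1.00000e-04  4.43479e+01]
block 1444 [-98.  -15.8] [-77.8  14.2]
nose 337 [-53.1  -5.5] [-43.7   3.9]
tool in stand [-108.39469079    0.59849592] 0.23593325484557587
```

Force about 6.4 N with jaw sliding; nose tip at -43.7, about 3 mm from the rim. Push 12 mm slowly (about 16 mm to both pins).

```bash
python3 -m handwheel '[[[0,0,0],[0.001,0,0],0],[[0,0,0],[0.002,0,0],0],[[0,0,0],[0.003,0,0],0],[[0,0,0],[0.004,0,0],0],[[0,0,0],[0.005,0,0],0],[[0,0,0],[0.006,0,0],0],[[0,0,0],[0.007,0,0],0],[[0,0,0],[0.008,0,0],0],[[0,0,0],[0.009,0,0],0],[[0,0,0],[0.01,0,0],0]]'; python3 chk.py w7;python3 -m handwheel '[[[0,0,0],[0.0005,0,0],0],[[0,0,0],[0.001,0,0],0],[[0,0,0],[0.0015,0,0],0],[[0,0,0],[0.002,0,0],0],[[0,0,0],[0.002,0,0],0]]'; python3 chk.py w8
```

```text
time: 15.4
tool_pos: [527.3, -49.5, 0.2]
tcp_rot: [3.141, 0.003, 1.684]
contact_force: [0.5, -8.6, -1.3]
grip_width: 0.2
finger_force: 4.3
lens 15049 [-41.7 -30.7] [21.8 29.4] plane [-4.10000e-03  2.00000e-04  4.44282e+01]
block 1445 [-88.6 -15.8] [-68.2  14.2]
nose 318 [-43.5  -5.5] [-34.5   3.9]
tool in stand [-98.68690802   0.64587996] 0.2171357234002358
time: 15.95
tool_pos: [527.1, -47.4, 0.2]
tcp_rot: [3.141, 0.002, 1.684]
contact_force: [-0.3, -7.3, -1.4]
grip_width: 0.9
finger_force: 4.1
lens 15097 [-42.  -30.7] [24.  29.4] plane [-4.30000e-03  4.00000e-04  4.44376e+01]
block 1449 [-86.6 -15.9] [-66.1  14.2]
nose 328 [-41.5  -5.5] [-32.5   3.9]
tool in stand [-96.73079757   0.67355562] 0.19861381187730176
```

```bash
python3 -m handwheel '[[[0,0,0],[0.0005,0,0],0],[[0,0,0],[0.001,0,0],0],[[0,0,0],[0.0015,0,0],0],[[0,0,0],[0.002,0,0],0]]';python3 -m handwheel '[[[0,0,0],[0.0003,0,0],0],[[0,0,0],[0.0006,0,0],0]]';python3 -m handwheel '[[[0,0,0],[0.0003,0,0],0],[[0,0,0],[0.0006,0,0],0]]';python3 -m handwheel '[[[0,0,0],[0.0003,0,0],0],[[0,0,0],[0.0006,0,0],0]]'
```

```text
time: 16.4
tool_pos: [526.9, -45.5, 0.2]
tcp_rot: [3.141, 0.002, 1.684]
contact_force: [-0.6, -8.9, -1.5]
grip_width: 0.5
finger_force: 4.3
time: 16.6
tool_pos: [526.8, -44.9, 0.2]
tcp_rot: [3.141, 0.003, 1.685]
contact_force: [0.4, -8.5, -0.5]
grip_width: 0.7
finger_force: 4.3
time: 16.8
tool_pos: [526.7, -44.3, 0.2]
tcp_rot: [3.141, 0.002, 1.684]
contact_force: [0.7, -8.5, -1.4]
grip_width: 0.2
finger_force: 4.3
time: 17.0
tool_pos: [526.7, -43.7, 0.2]
tcp_rot: [3.141, 0.003, 1.684]
contact_force: [-0.6, -9.0, -0.9]
grip_width: 0.3
finger_force: 4.3
```

Baseline drag is 8.6 N (finger_force 4.3, a clean half-reading). Continue.

```bash
python3 -m handwheel '[[[0,0,0],[0.0003,0,0],0],[[0,0,0],[0.0005,0,0],0]]';python3 -m handwheel '[[[0,0,0],[0.0003,0,0],0],[[0,0,0],[0.0005,0,0],0]]';python3 -m handwheel '[[[0,0,0],[0.0003,0,0],0],[[0,0,0],[0.0005,0,0],0]]'
```

```text
time: 17.2
tool_pos: [526.6, -43.2, 0.2]
tcp_rot: [3.141, 0.002, 1.684]
contact_force: [-0.6, -8.4, -1.5]
grip_width: 0.6
finger_force: 4.3
time: 17.4
tool_pos: [526.5, -42.7, 0.2]
tcp_rot: [3.141, 0.002, 1.684]
contact_force: [-1.0, -9.5, -0.6]
grip_width: 0.5
finger_force: 4.3
time: 17.6
tool_pos: [526.5, -42.3, 0.2]
tcp_rot: [3.142, 0.003, 1.684]
contact_force: [-1.1, -10.0, -0.6]
grip_width: 0.3
finger_force: 4.7
```

```bash
python3 -m handwheel '[[[0,0,0],[0.0002,0,0],0],[[0,0,0],[0.0004,0,0],0],[[0,0,0],[0.0004,0,0],0]]';python3 -m handwheel '[[[0,0,0],[0.0002,0,0],0],[[0,0,0],[0.0004,0,0],0],[[0,0,0],[0.0004,0,0],0]]'
```

```text
time: 17.9
tool_pos: [526.5, -42.0, 0.2]
tcp_rot: [3.141, 0.003, 1.685]
contact_force: [-1.4, -10.7, -2.1]
grip_width: 0.4
finger_force: 4.8
time: 18.2
tool_pos: [526.4, -41.7, 0.2]
tcp_rot: [3.141, 0.003, 1.685]
contact_force: [-1.0, -9.7, -1.1]
grip_width: 0.5
finger_force: 5.1
```

```bash
python3 -m handwheel '[[[0,0,0],[0.0002,0,0],0],[[0,0,0],[0.0004,0,0],0]]';python3 -m handwheel '[[[0,0,0],[0.0002,0,0],0],[[0,0,0],[0.0004,0,0],0]]'
```

```text
time: 18.4
tool_pos: [526.4, -41.5, 0.2]
tcp_rot: [3.141, 0.003, 1.685]
contact_force: [-0.8, -10.7, -1.7]
grip_width: 0.7
finger_force: 5.5
time: 18.6
tool_pos: [526.4, -41.2, 0.2]
tcp_rot: [3.141, 0.003, 1.685]
contact_force: [-0.3, -11.3, -1.6]
grip_width: 0.8
finger_force: 5.8
```

```bash
python3 -m handwheel '[[[0,0,0],[0.0002,0,0],0],[[0,0,0],[0.0004,0,0],0]]';python3 -m handwheel '[[[0,0,0],[0.0002,0,0],0],[[0,0,0],[0.0002,0,0],0]]'
python3 - <<'E'
from plant import *
import numpy as np
L=[]
for i in range(6):
    capture("side");o=get_obs();L.append([*o["contact_force"],o["finger_force"],*o["tool_pos"][:2]])
print(np.round(np.mean(L,0),2),np.std(L,0).round(2))
E
```

```text
time: 18.8
tool_pos: [526.4, -40.9, 0.2]
tcp_rot: [3.141, 0.003, 1.685]
contact_force: [-0.4, -12.4, -1.4]
grip_width: 0.6
finger_force: 6.1
time: 19.0
tool_pos: [526.3, -40.8, 0.3]
tcp_rot: [3.141, 0.003, 1.685]
contact_force: [-1.3, -13.0, -1.0]
grip_width: 0.5
finger_force: 6.1
[ -0.76 -12.61  -1.49   6.1  526.35 -40.82] [0.23 0.32 0.53 0.   0.01 0.01]
```

```bash
python3 -m handwheel '[[[0,0,0],[0.0002,0,0],0],[[0,0,0],[0.0003,0,0],0],[[0,0,0],[0.0003,0,0],0]]'; python3 -m handwheel '[[[0,0,0],[-0.002,0,0],0],[[0,0,0],[-0.01,0,0],0],[[0,0,0],[-0.025,0,0],0],[[0,0,0],[-0.04,0,-0.01],0],[[0,0,0],[-0.04,0,-0.05],0],[[0,0,0],[-0.04,0,-0.09],0],[[0,0,0],[-0.04,0,-0.11],0],[[0,0,0],[-0.04,0,-0.12],0],[[0,0,0],[-0.04,0,-0.12],0],[[0,0,0],[-0.04,0,-0.12],0]]'; python3 chk.py w9
```

```text
time: 19.6
tool_pos: [526.3, -40.6, 0.2]
tcp_rot: [3.141, 0.004, 1.685]
contact_force: [-0.9, -13.3, -2.0]
grip_width: 0.2
finger_force: 6.4
time: 20.6
tool_pos: [529.9, -77.9, 119.3]
tcp_rot: [-3.14, -0.001, 1.684]
contact_force: [0.8, -1.0, -1.0]
grip_width: 0.7
finger_force: 0.0
lens 5338 [-42. -31.] [33.3 30. ] plane [1.00000e-04 4.00000e-04 4.44919e+01]
block 806 [-77.4 -15.7] [-59.9  13.7]
nose 90 [-34.   -5.2] [-27.3   4.1]
tool in stand [-127.10408048    1.52389398] 118.92187763548776
```

View pics/w9.png

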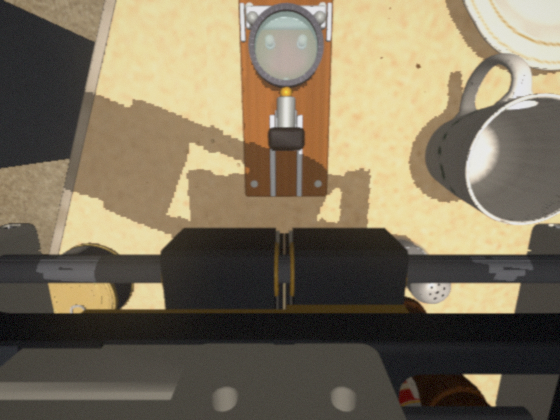

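The lens at (287,45) bears against both pins, (252,17) and (319,17), with the nose at (287,90) on its rim. I'll check the geometry numerically: lens centre against the two pins, and the nose compression.

Run:
```python
from h import *
t=np.array([516.8,48.8]);a=np.radians(96.5);R=np.array([[np.cos(a),-np.sin(a)],[np.sin(a),np.cos(a)]])
for n in("w4.npz","w9.npz"):
    c=load(n);vv,uu=np.mgrid[:420,:560];P=world(c,uu,vv);S=(P[...,:2]-t)@R
    H=cv2.cvtColor(c["image"],cv2.COLOR_RGB2HSV)
    m=(P[...,2]>41.5)&(P[...,2]<50)&(np.hypot(S[...,0]+4,S[...,1])<42)&(S[...,0]<12)
    # outer rim: per-row extreme y and rear x, fit circle by least squares
    cn,_=cv2.findContours(m.astype(np.uint8),cv2.RETR_EXTERNAL,cv2.CHAIN_APPROX_NONE)
    k=max(cn,key=cv2.contourArea)[:,0];q=(world(c,k[:,0],k[:,1],46)[:,:2]-t)@R
    q=q[(q[:,0]<9)&((abs(q[:,1])>8))]
    from scipy.optimize import least_squares
    f=least_squares(lambda p:np.hypot(*(q-p[:2]).T)-p[2],[-4,0,30],loss="soft_l1");print(n,f.x.round(2))
    m=(P[...,2]>56)&(P[...,2]<68)&(abs(S[...,1])<22)&(S[...,0]>-112)&(S[...,0]<-50);b=(world(c,uu,vv,62)[m][:,:2]-t)@R
    print("block rear/front",np.percentile(b[:,0],[2,98]).round(2))
```

```text
w4.npz [-10.91  -0.45  29.59]
block rear/front [-103.17  -86.18]
w9.npz [ 2.76 -0.39 29.59]
block rear/front [-77.1  -59.92]
```

The lens centre is at (2.8,-0.4), midway between the pins. Nose compression is about 1.5–2.1 mm (4.7–7 N), the lens is level, and the arm is clear. Handing in.

```bash
python3 -c "
from plant import *
print(close_job())"
```

```text
the job is handed in; nothing more can be done
None
```

I set the smaller lens flat on the three rests of the left-most stand, let go, and pushed the jaw up until the lens bore on both pins with the nose about half-way in (estimated 5–7 N). The job is handed in, but no verdict came back.

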